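# Push a draw plate home in its holder

### The job

Put the steel draw plate away: push it along the table, lying flat, edge first into the open slot of the low holder, until it has pushed the ejector inside all the way back to its stop. The ejector sits deeper in some holders than in others, so go by feel or by the red tell-tale in the lid; stop gently when it is fully home, never ram or lift the plate, and leave the other things on the table alone.

Things in the scene. Friction and masses are not known exactly. Their poses are not given: they have to be found in the camera images.
- plate_center (a point): centre (half-way up, 5 mm above the table) of the loose flat steel draw plate with four rows of black holes, 100 mm long (x) by 90 mm wide (y) by 10 mm thick, about 0.4 kg; pushing it takes 2 to 8 N. Its +x edge goes in first; a blue stripe marks the -x edge, which stays outside. Too wide for an 85 mm gripper.
- holder: low wood-and-aluminium holder fixed to the table, 128 mm wide, 95 mm deep, 20.5 mm high. Origin: on the table in the middle of its mouth; +x points level into the slot, y across, z up. The slot is open underneath (the plate slides on the table), 93 mm wide and 12.5 mm high from x = 0.022 inwards; before that the side lips flare to about 108 mm clear at x = 0. The lid begins at x = 0.012.
- slot_entry (a point): point on the table in the middle of the slot, 22 mm in from the mouth, where the flare ends (axes as the holder's). Hidden under the lid an ejector bar crosses the slot: the plate's leading edge meets it 30 to 44 mm further in than this point, then pushes it 8 mm to a hard stop, so the home depth differs every time; 26 to 40 mm of the plate then stay outside the mouth.
- ejector (a joint): travel of the ejector bar into the holder, in m: 0 untouched, 0.008 fully back on its hard stop, where the plate is home. It adds roughly 2 to 5 N to the push and stays where it was pushed. A red tell-tale fixed to it shows in the 6 mm wide slit in the middle of the holder's lid and moves 8 mm away from the mouth.
- wax: bystander: green wax tube standing upright, 26 mm across, 60 mm high; origin at the centre of its underside
- matches: bystander: matchbox, 38x56x15 mm; origin at the centre of its underside
- collet: bystander: grey steel collet lying on the table, 19x45x19 mm; origin at the centre of its underside
- wedge: bystander: wooden wedge, 22x50x14 mm; origin at the centre of its underside
- gold_ring: bystander: brownish gold ring lying flat, 20 mm across, 8 mm high; origin at the centre of its underside
- fine_tweezers: bystander: steel tweezers lying flat, 10x115x5 mm; origin at the centre of its underside
- short_collet: bystander: grey steel collet lying on the table, 17x26x17 mm; origin at the centre of its underside

How it is judged:
By the outcome, as a careful person would: the job done as asked, in the order asked, and still so for the second after the job is handed in, with the robot touching nothing.
It also fails if it takes over 67 s, if anything falls off the work surface, if the arm or the gripper's body presses on something with over 40 N, if the wrist force passes 120 N, or if a joint passes its speed limit or range.

### The arm

A 7-joint arm with a two-finger parallel gripper is mounted at the origin on a cart in front of the work surface, level with it; the furniture and walls round the work are solid. World frame = base frame: x ahead of the robot, y to its left, z up, the work surface at z = 0. Lengths are in m, angles in rad, forces in N, time in s.
With the tool pointing down it reaches from about 0.425 to 0.875 m from the base axis. Payload 4.7 kg.
Tool frame: the origin (TCP) lies where the fingers leave the gripper's body, on its centre line; the fingertips stand 70 mm ahead of it and the grasp point (between the pads) lies manip.tcp_to_grasp ahead of it (manip.tcp_to_grasp is the distance from the TCP to the grasp point, in m); z points along the fingers, y is the line along which they close (so a half turn about z gives the same grasp; the last joint's range is limited). The gripper opens to 87 mm and grips with 3 to 60 N. Pads are 19 mm wide; open, the fingers measure 117 mm over their backs; the gripper's body (75 mm by 190 mm) begins 51 mm behind the grasp point.
Start: joints at [-1.324, 0.321, -0.07, 1.45, 0.023, 1.371, -0.057], TCP at [0.15, 0.632, 0.292] pointing down, gripper open.
Joint ranges: [-2.86, 2.86], [-0.3, 2.09], [-1.38, 1.24], [0.06, 2.45], [-1.56, 4.7], [0.09, 2.05], [-2.69, 2.69]. Speed limits (rad/s): [2.57, 2.57, 3.14, 3.14, 3.14, 3.14, 3.14].

### API

Orientations are given as a rotation vector (axis times angle).
In Python, from workcell import monitor, optics, workorder, manip gives the robot as it stands.
- The arm moves only by the shell command python3 -m creep 'ROWS' [OPENING]. ROWS is JSON, one flat list of numbers, 4 for each row, row after row: the shift along the tool's x, y, z in m, then the turn about the tool's z in degrees. A call has 1 to 12 rows; each row is the pose to reach, as a shift and turn from the pose commanded when the call began, along the tool's axes at that moment; what a row does not reach only later rows make up. A row lasts 1/10 s, in which the tool goes at most 50 mm and 8.59 degrees, less where a joint would pass 70% of its speed; a pose out of reach is approached as far as the arm can. A call with a gripper value outside its range is refused whole. OPENING is the finger opening in m, from 0 to 0.087, set as the call begins (- or left out, the last holds). The fingers move at their own pace and stop on an object; the grip force is fixed at half the most. Time passes only in rows, so rows that repeat a pose let the fingers close. It gives the time, the measured TCP pose, the force, the opening and the grip force at its end, in the units of the state.
- monitor.state(): the state, without advancing time (a new reading comes with each control period).
- optics.snapshot(name): name is "side" or "top"; returns a dict with "img" (480x640x3 uint8, blue, green, red), "K" (3x3 intrinsics, pixels), "R" (3x3) and "t" (3): a world point X has camera coordinates R X + t. Camera axes: x right, y down, z forward; pixel columns grow to the right and rows downward; lengths in m; the calibration is good to about 2 mm. A picture is of the moment at which its call begins. There is no depth.
- workorder.close_job(): hands the job in; it is judged then, once.
Trained networks look in a picture, given as the dict that the camera call returned (one of the last four; its "shot" number tells which), for a name from the list of things; names that differ only in an ending like _2 or _b are one class to them, and where a whole thing is asked for, a point or a joint stands for the part that bears it (a point fixed in the world has none). Each returns a list of dicts, best first, with "p" (0 to 1); they miss things now and then, are a little off and sometimes report something else, mostly with a low value. They report only what shows in the picture. A call takes as long as a camera call.
- optics.trace(picture, target): "region" (480x640 bool, what is visible of it) and "position" ([column, row] in pixels, amid what is visible of it).
- optics.tip_of(picture, target): "position" ([column, row] in pixels: a listed point, or the origin of a listed thing).
The state is a dict: "clock": time; "q": joint angles; "joint_vel": joint speeds; "joint_torque": joint torques, N m; "tool_pos": TCP position; "tcp_rot": TCP orientation; "contact_force": force on the tool from outside, world axes, zero at the start; "ft_torque": the same for the moment, N m; "finger_gap": opening from 0.0 (shut) to 1.0 (fully open); "grasp_force": force on a finger pad.
Only numpy, scipy, OpenCV 4.12 (cv2) and the standard library are available. Lean on these libraries where they do the work, as an engineer would, in place of code of your own. Each camera call takes 0.05 s, during which the arm holds its last target. There are 200 camera calls.

## Working session

There is one attempt and no reset: what is moved stays moved. The work goes in short steps, Python scripts to look and compute and a shell command to move; the robot and the scene stay as the last step left them, time stands still between calls to the robot, and variables do not carry over. Pictures are saved under pics/ and viewed, at most 10 in all, crops included, and the job is handed in when it is done.

```bash
mkdir -p pics
cat > h.py <<'E'
import numpy as np, cv2
from workcell import monitor, optics, workorder, manip
from scipy.spatial.transform import Rotation as Ro
def w(s,px,z):
    d=s["R"].T@np.linalg.inv(s["K"])@np.array([px[0],px[1],1.]); c=-s["R"].T@s["t"]
    return c+d*(z-c[2])/d[2]
E
python3 - <<'E'
from h import *
st=monitor.state();print(st["tool_pos"],Ro.from_rotvec(st["tcp_rot"]).as_matrix().round(3),st["finger_gap"],manip.tcp_to_grasp)
for n in("top","side"):
    s=optics.snapshot(n);cv2.imwrite(f"pics/{n}0.png",s["img"]);print(n,(-s["R"].T@s["t"]).round(3))
    for t,z in(("plate_center",.005),("holder",0),("slot_entry",0),("wax",0),("matches",0),("collet",0),("wedge",0),("gold_ring",0),("fine_tweezers",0),("short_collet",0)):
        for r in optics.tip_of(s,t)[:1]: print(t,round(r["p"],2),np.round(r["position"]),w(s,r["position"],z).round(4))
E
```

```text
[0.1498855  0.63203846 0.29114109] [[-0.973  0.231 -0.   ]
 [ 0.231  0.973 -0.002]
 [-0.    -0.002 -1.   ]] 1.0010514230896135 0.051
top [ 0.49  -0.008  1.027]
plate_center 0.94 [269. 290.] [0.5186 0.0452 0.005 ]
holder 0.72 [304. 230.] [ 0.6238 -0.0126  0.    ]
slot_entry 0.76 [297. 218.] [ 0.6446 -0.0008  0.    ]
wax 0.71 [201. 208.] [0.6589 0.1665 0.    ]
matches 0.87 [175. 240.] [0.6026 0.2089 0.    ]
collet 0.64 [411. 215.] [ 0.653  -0.1993  0.    ]
wedge 0.72 [434. 257.] [ 0.5808 -0.2387  0.    ]
gold_ring 0.6 [430. 234.] [ 0.6212 -0.2322  0.    ]
fine_tweezers 0.47 [430. 308.] [ 0.4922 -0.2327  0.    ]
short_collet 0.53 [413. 194.] [ 0.6906 -0.203   0.    ]
side [-0.173 -0.186  0.54 ]
plate_center 0.82 [270. 264.] [0.5248 0.0535 0.005 ]
holder 0.77 [318. 240.] [ 0.623  -0.0149  0.    ]
slot_entry 0.82 [318. 233.] [ 0.6482 -0.0114  0.    ]
matches 0.66 [207. 234.] [0.6112 0.2104 0.    ]
collet 0.51 [415. 240.] [ 0.6522 -0.2019  0.    ]
wedge 0.85 [434. 262.] [ 0.583  -0.2395  0.    ]
gold_ring 0.62 [434. 248.] [ 0.6307 -0.2383  0.    ]
fine_tweezers 0.58 [415. 242.] [ 0.6466 -0.2023  0.    ]
short_collet 0.58 [419. 229.] [ 0.6943 -0.2095  0.    ]
```

Run:
```python
import cv2
a=cv2.imread("pics/top0.png")[150:350,160:460]
cv2.imwrite("pics/top0c.png",cv2.resize(a,(800,533),interpolation=cv2.INTER_CUBIC))
```

```text
(no output)
```

View pics/top0c.png

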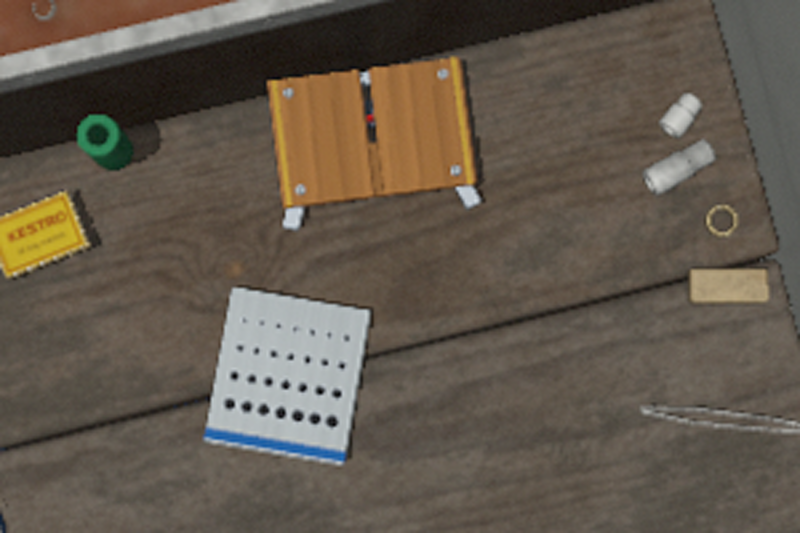

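View pics/side0.png

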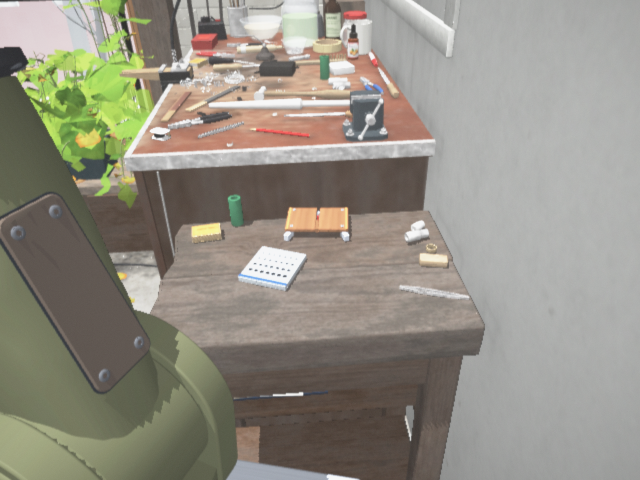

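Top view (2.67x crop): the plate, blue stripe to the robot, has top corners at crop (233,287), (371,310), (345,463) and (205,440). The holder lid spans (268,80) to (476,188), mouth towards the robot, and the red tell-tale is at (370,118). The bystanders are off to the sides.

Run:
```python
from h import *
s=optics.snapshot("top")
f=lambda L,z:np.array([w(s,(160+u*.375,150+v*.375),z)[:2] for u,v in L])
P=f([(233,287),(371,310),(345,463),(205,440)],.01)
H=f([(268,80),(460,57),(476,188),(286,207)],.0205)
for n,C in(("plate",P),("lid",H)):
    ax=(C[0]-C[3])+(C[1]-C[2]); print(n,C.round(4).tolist(),"c",C.mean(0).round(4),"yaw",np.degrees(np.arctan2(ax[1],ax[0])).round(2),"sides",[np.linalg.norm(C[i]-C[i-1]).round(4) for i in range(4)])
for t,z in(("plate_center",.01),("holder",.015)):
    r=optics.trace(s,t)[0]; m=r["region"].astype(np.uint8); c=max(cv2.findContours(m,0,1)[0],key=cv2.contourArea)
    W=np.array([w(s,p[0],z)[:2] for p in c],np.float32)*1000
    print(t,r["p"],cv2.minAreaRect(W))
print(monitor.state()["clock"])
```

```text
plate [[0.573, 0.083], [0.5598, -0.0055], [0.4623, 0.0092], [0.4754, 0.0982]] c [0.5176 0.0462] yaw -8.7 sides [np.float64(0.0988), np.float64(0.0895), np.float64(0.0986), np.float64(0.0899)]
lid [[0.7058, 0.0632], [0.7234, -0.0599], [0.6384, -0.0713], [0.6238, 0.0498]] c [ 0.6728 -0.0046] yaw 8.44 sides [np.float64(0.083), np.float64(0.1244), np.float64(0.0858), np.float64(0.1219)]
plate_center 0.8 ((518.0401611328125, 47.21217727661133), (91.04547119140625, 100.01478576660156), 81.51493835449219)
holder 0.9 ((668.9805297851562, -3.8729248046875), (99.40576934814453, 128.61538696289062), 8.139509201049805)
1.25
```

```bash
cat >> h.py <<'E'
def row(p,ya):
    """tool row to world TCP p with tool y at azimuth ya deg"""
    st=monitor.state();M=Ro.from_rotvec(st["tcp_rot"]).as_matrix();d=M.T@(np.array(p)-st["tool_pos"])
    cur=np.degrees(np.arctan2(M[1,1],M[0,1])); print("at",st["tool_pos"].round(4) if hasattr(st["tool_pos"],"round") else st["tool_pos"],"ya",cur.round(2),"F",np.round(st["contact_force"],1),"t",st["clock"])
    print("row",d.round(4),"turn",round(-((ya-cur+180)%360-180),2))
E
python3 -c "
from h import *
row((.529,.120,.15),-8.6)"
python3 -m creep '[-0.487,-0.411,0.141,85.2,-0.487,-0.411,0.141,85.2,-0.487,-0.411,0.141,85.2,-0.487,-0.411,0.141,85.2,-0.487,-0.411,0.141,85.2,-0.487,-0.411,0.141,85.2,-0.487,-0.411,0.141,85.2,-0.487,-0.411,0.141,85.2,-0.487,-0.411,0.141,85.2,-0.487,-0.411,0.141,85.2,-0.487,-0.411,0.141,85.2,-0.487,-0.411,0.141,85.2]' 0.06
python3 -c "
from h import *
row((.529,.120,.15),-8.6)"
```

```text
at [0.15   0.6325 0.2923] ya 76.66 F [-0.6  0.4 -0.3] t 1.25
row [-0.487  -0.4112  0.1423] turn 85.26
clock: 2.45
tool_pos: [0.4995, 0.16, 0.1627]
tcp_rot: [2.38, 2.05, 0.002]
contact_force: [0.1, 1.2, 0.2]
finger_gap: 0.689
grasp_force: 0.0
at [0.4995 0.16   0.1627] ya -8.52 F [0.1 1.2 0.2] t 2.45
row [-0.0352  0.0351  0.0127] turn 0.08
```

```bash
python3 -m creep '[-0.035,0.035,0.013,0,-0.035,0.035,0.013,0,-0.035,0.035,0.04,0,-0.035,0.035,0.06,0,-0.035,0.035,0.06,0,-0.035,0.035,0.06,0]' 0.06
python3 - <<'E'
from h import *
row((.529,.120,.073),-8.6)
s=optics.snapshot("top"); cv2.imwrite("pics/t1.png",cv2.resize(s["img"][150:350,160:460],(800,533)))
E
```

```text
clock: 3.05
tool_pos: [0.5278, 0.1221, 0.1029]
tcp_rot: [-2.38, -2.05, 0.0]
contact_force: [-0.0, -0.7, 0.6]
finger_gap: 0.689
grasp_force: 0.0
at [0.5278 0.1221 0.1029] ya -8.52 F [-0.  -0.7  0.6] t 3.05
row [-0.0019  0.0015  0.0299] turn 0.08
```

View pics/t1.png

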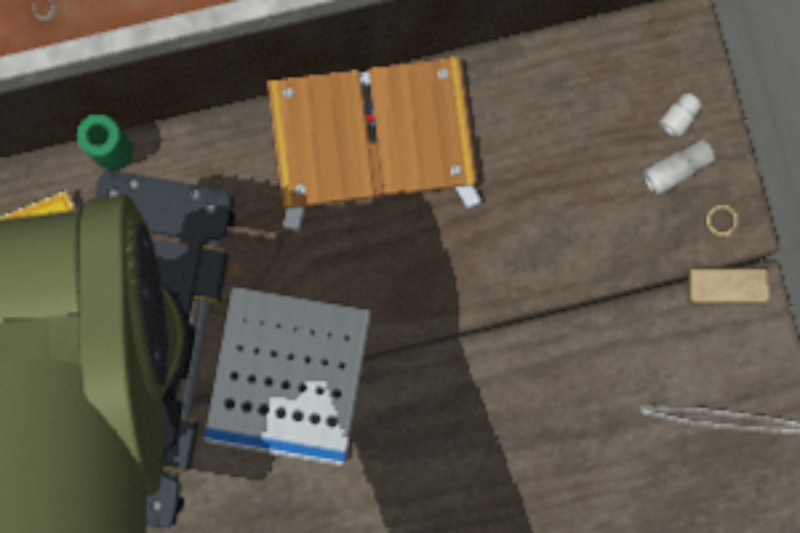

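The hand is lined up beside the plate's left edge, clear of the wax (crop 105,140). I'll descend and close in on the edge.

```bash
python3 -m creep '[0,0,0.02,0,0,0,0.03,0,0,0,0.03,0,-0.008,0.0015,0.03,0,-0.014,0.0015,0.03,0,-0.018,0.0015,0.03,0,-0.021,0.0015,0.03,0,-0.024,0.0015,0.03,0,-0.026,0.0015,0.03,0,-0.026,0.0015,0.03,0]'
python3 - <<'E'
from h import *
row((.529,.120,.073),-8.6)
st=monitor.state();M=Ro.from_rotvec(st["tcp_rot"]).as_matrix();p=np.array(st["tool_pos"])
n=np.array([np.sin(np.radians(8.6)),np.cos(np.radians(8.6))]);print("gap",(p[:2]-[.518,.0465])@n-.0545)
C=np.array([.768,.0095,p[2]])
for a in np.arange(1,13)*1.4:
    d=M.T@(Ro.from_euler('z',a,degrees=True).apply(p-C)+C-p); print(d.round(4),-a)
E
```

```text
clock: 4.1
tool_pos: [0.5259, 0.0964, 0.0731]
tcp_rot: [-2.38, -2.05, -0.002]
contact_force: [0.2, 3.2, 2.4]
finger_gap: 0.685
grasp_force: 1.4
at [0.5259 0.0964 0.0731] ya -8.52 F [0.2 3.2 2.4] t 4.1
row [ 0.0238 -0.0004  0.0001] turn 0.08
gap -0.003989288952452361
[-0.0062 -0.0011 -0.    ] -1.4
[-0.0124 -0.0021 -0.    ] -2.8
[-0.0186 -0.003  -0.    ] -4.199999999999999
[-0.0249 -0.0037 -0.    ] -5.6
[-0.0311 -0.0042 -0.    ] -7.0
[-0.0374 -0.0046 -0.    ] -8.399999999999999
[-0.0437 -0.0048 -0.0001] -9.799999999999999
[-0.05   -0.0049 -0.0001] -11.2
[-0.0562 -0.0048 -0.0001] -12.6
[-0.0625 -0.0046 -0.0001] -14.0
[-0.0688 -0.0042 -0.0001] -15.399999999999999
[-0.0751 -0.0037 -0.0001] -16.799999999999997
```

```bash
python3 -m creep '[-0.005,-0.001,0,-1.4,-0.011,-0.002,0,-2.8,-0.017,-0.003,0,-4.2,-0.023,-0.0037,0,-5.6,-0.029,-0.0042,0,-7,-0.035,-0.0046,0,-8.4,-0.041,-0.0048,0,-9.8,-0.047,-0.0049,0,-11.2,-0.053,-0.0048,0,-12.6,-0.059,-0.0046,0,-14,-0.065,-0.0042,0,-15.4,-0.071,-0.0037,0,-16.8]'
python3 -m creep '[0,0,0,0,0.01,0,0,0,0.04,0,0,0,0.08,0,0,0,0.08,0,-0.05,0,0.08,0,-0.07,0,0.08,0,-0.07,0]'
python3 - <<'E'
from h import *
row((.51,.0264,.073),8.2)
s=optics.snapshot("top"); cv2.imwrite("pics/t2.png",cv2.resize(s["img"][150:350,160:460],(800,533)))
r=optics.trace(s,"plate_center")[0]; m=r["region"].astype(np.uint8); c=max(cv2.findContours(m,0,1)[0],key=cv2.contourArea)
print(r["p"],cv2.minAreaRect(np.array([w(s,p[0],.01)[:2] for p in c],np.float32)*1000))
E
```

```text
clock: 5.3
tool_pos: [0.5113, 0.0273, 0.073]
tcp_rot: [-2.053, -2.377, -0.002]
contact_force: [-0.7, 4.3, 3.2]
finger_gap: 0.694
grasp_force: 2.3
clock: 6.0
tool_pos: [0.5015, 0.1065, 0.1454]
tcp_rot: [2.052, 2.374, 0.007]
contact_force: [0.1, 0.3, -0.9]
finger_gap: 0.686
grasp_force: 0.0
at [0.5015 0.1065 0.1454] ya 8.32 F [ 0.1  0.3 -0.9] t 6.0
row [-0.0805 -0.0036  0.0724] turn 0.12
0.61 ((519.093017578125, -27.033451080322266), (101.23042297363281, 90.78972625732422), 8.523612976074219)
```

View pics/t2.png

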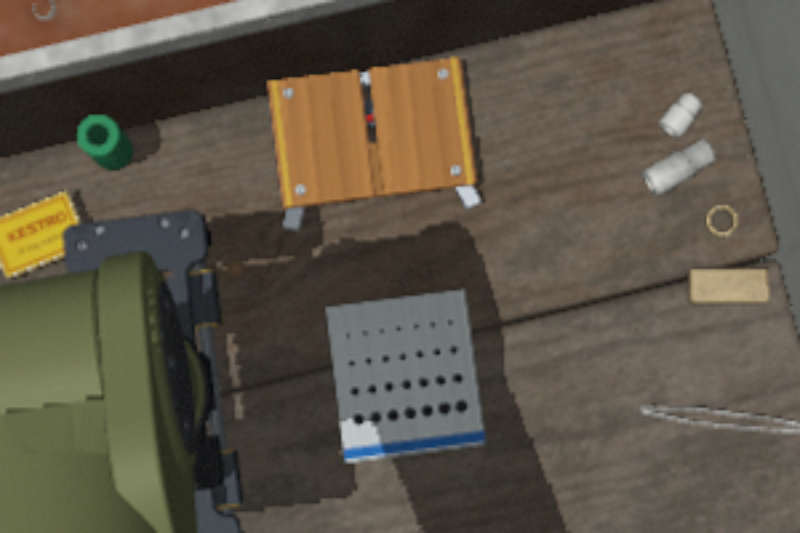

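The plate is now in front of the mouth, at (0.519, -0.027) with yaw about 8°, on the holder's axis. Next I go behind it.

```bash
python3 -m creep '[-0.04,-0.025,0,-8,-0.08,-0.05,0,-16,-0.12,-0.07,0,-24,-0.1346,-0.0815,0,-90,-0.1346,-0.0815,0,-90,-0.1346,-0.0815,0,-90,-0.1346,-0.0815,0,-90,-0.1346,-0.0815,0,-90,-0.1346,-0.0815,0,-90,-0.1346,-0.0815,0,-90,-0.1346,-0.0815,0,-90,-0.1346,-0.0815,0,-90]' 0.05
python3 - <<'E'
from h import *
row((.4403,-.0384,.073),98.2)
E
```

```text
clock: 7.3
tool_pos: [0.4372, -0.0397, 0.1411]
tcp_rot: [0.226, -3.13, 0.001]
contact_force: [-0.1, -0.7, -0.6]
finger_gap: 0.576
grasp_force: 0.0
at [ 0.4372 -0.0397  0.1411] ya 98.24 F [-0.1 -0.7 -0.6] t 7.3
row [-0.0035  0.0009  0.068 ] turn 0.04
```

```bash
python3 -m creep '[0,0.001,0.03,0,0,0.001,0.055,0,0,0.001,0.067,0,0,0.001,0.068,0,-0.008,0.001,0.068,0,-0.014,0.001,0.068,0,-0.018,0.001,0.068,0,-0.022,0.001,0.068,0,-0.026,0.001,0.068,0,-0.03,0.001,0.068,0]'
python3 -m creep '[-0.005,0,0,0,-0.010,0,0,0,-0.015,0,0,0,-0.020,0,0,0,-0.025,0,0,0,-0.030,0,0,0,-0.035,0,0,0,-0.040,0,0,0,-0.044,0,0,0,-0.047,0,0,0,-0.047,0,0,0]'
python3 - <<'E'
from h import *
row((.4403,-.0384,.073),98.2)
s=optics.snapshot("top"); cv2.imwrite("pics/t3.png",cv2.resize(s["img"][150:350,160:460],(800,533)))
s=optics.snapshot("side"); cv2.imwrite("pics/s3.png",cv2.resize(s["img"][190:310,230:390],(800,600)))
E
```

```text
clock: 8.3
tool_pos: [0.4675, -0.0344, 0.0745]
tcp_rot: [0.226, -3.132, -0.0]
contact_force: [-5.6, -1.0, 4.0]
finger_gap: 0.576
grasp_force: 2.5
clock: 9.4
tool_pos: [0.5155, -0.0274, 0.0748]
tcp_rot: [-0.226, 3.132, -0.0]
contact_force: [-0.2, 0.5, -0.0]
finger_gap: 0.571
grasp_force: 0.1
at [ 0.5155 -0.0274  0.0748] ya 98.27 F [-0.2  0.5 -0. ] t 9.4
row [ 0.076  -0.0001  0.0016] turn 0.07
```

View pics/t3.png

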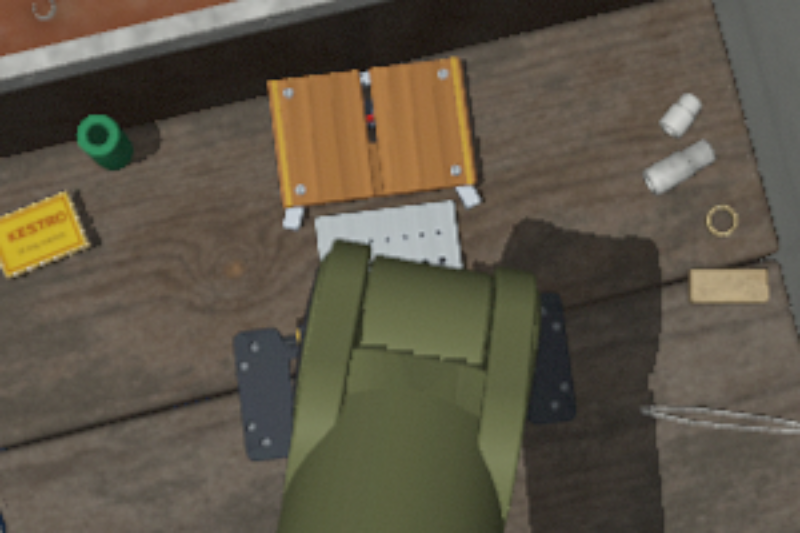

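View pics/s3.png

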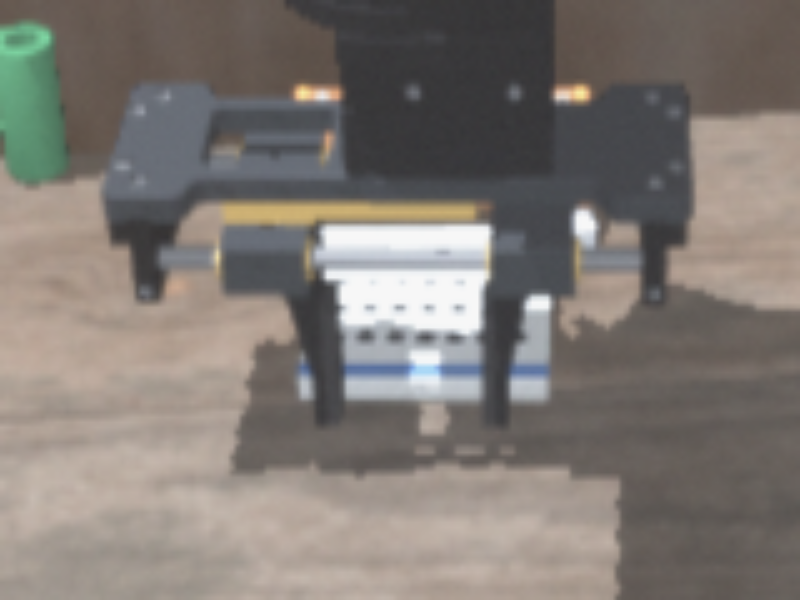

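Top view: the plate's front edge (crop 316–456, row ~210) has reached the mouth. It looks a few px right of centre between the lips (302 and 462), so I'm zooming in.

Run:
```python
from h import *
s=optics.snapshot("top"); a=s["img"][170:255,255:345]
cv2.imwrite("pics/z3.png",cv2.resize(a,(630,595),interpolation=cv2.INTER_CUBIC))
```

```text
(no output)
```

View pics/z3.png

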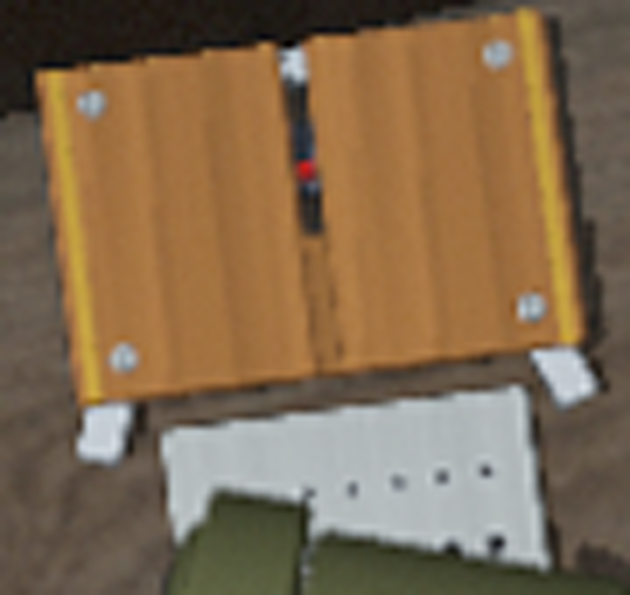

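The plate front is about 4 mm inside the flare, square to the slot but about 2 mm right of the axis. I'll push on with a slight leftward slant.

```bash
python3 -m creep '[-0.0025,0.0003,0,0,-0.005,0.0006,0,0,-0.0075,0.001,0,0,-0.01,0.0014,0,0,-0.0125,0.0018,0,0,-0.015,0.002,0,0,-0.017,0.002,0,0,-0.019,0.002,0,0]'
python3 -m creep '[-0.002,0,0,0,-0.004,0,0,0,-0.006,0,0,0,-0.008,0,0,0]'
python3 -m creep '[-0.002,0,0,0,-0.004,0,0,0,-0.006,0,0,0,-0.008,0,0,0]'
python3 - <<'E'
from h import *
row((.4403,-.0384,.073),98.2)
s=optics.snapshot("top"); a=s["img"][170:255,255:345]
cv2.imwrite("pics/z4.png",cv2.resize(a,(630,595),interpolation=cv2.INTER_CUBIC))
E
```

```text
clock: 10.35
tool_pos: [0.5331, -0.0225, 0.0745]
tcp_rot: [0.227, -3.133, -0.0]
contact_force: [-3.5, -0.2, 0.8]
finger_gap: 0.579
grasp_force: 1.5
clock: 10.75
tool_pos: [0.5413, -0.0215, 0.0746]
tcp_rot: [-0.226, 3.133, 0.0]
contact_force: [-1.4, -0.6, -0.9]
finger_gap: 0.577
grasp_force: 0.8
clock: 11.15
tool_pos: [0.5491, -0.0205, 0.0746]
tcp_rot: [-0.226, 3.133, 0.0]
contact_force: [-1.0, 0.6, -1.3]
finger_gap: 0.575
grasp_force: 0.7
at [ 0.5491 -0.0205  0.0746] ya 98.27 F [-1.   0.6 -1.3] t 11.15
row [ 0.1102 -0.0021  0.0016] turn 0.07
```

View pics/z4.png

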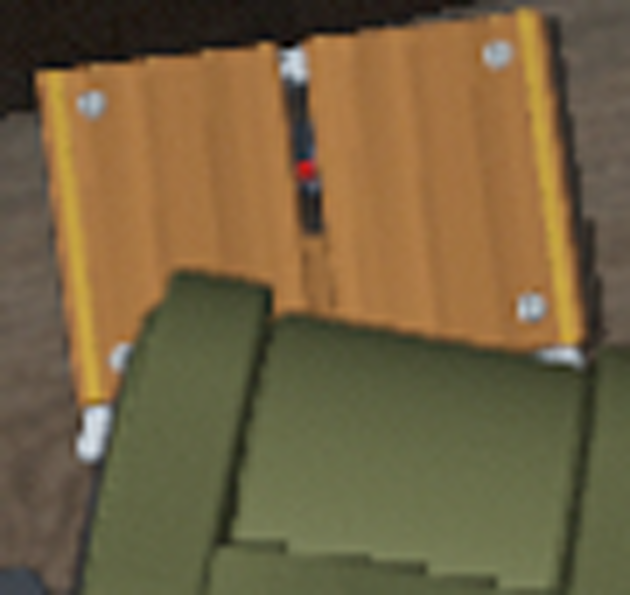

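The plate is in the slot and moving freely, with the tell-tale unmoved at zoom (305,170). I'll continue and watch force and tell-tale.

```bash
cat > red.py <<'E'
from h import *
import sys
st=monitor.state();print("adv",round(float((np.array(st["tool_pos"])[:2]-[.5491,-.0205])@[.99,.143])*1000,1),"F",np.round(st["contact_force"],1))
for n in("top","side"):
    s=optics.snapshot(n);a=s["img"].astype(float)
    x=np.clip(a[...,2]-1.5*np.maximum(a[...,1],a[...,0])-30,0,None); m=np.zeros_like(x)
    if n=="top": m[175:205,290:306]=1
    else: m[205:235,300:335]=1
    x*=m
    if x.sum()>0:
        v,u=np.indices(x.shape);p=((u*x).sum()/x.sum(),(v*x).sum()/x.sum());print(n,np.round(p,2),x.sum().round(),w(s,p,.02).round(4))
if len(sys.argv)>1: cv2.imwrite(sys.argv[1],cv2.resize(optics.snapshot("top")["img"][170:255,255:345],(630,595),interpolation=cv2.INTER_CUBIC))
E
python3 red.py
python3 -m creep '[-0.002,0,0,0,-0.004,0,0,0,-0.006,0,0,0,-0.008,0,0,0,-0.010,0,0,0]' | grep -E 'tool_pos|force'
python3 red.py
python3 -m creep '[-0.001,0,0,0,-0.002,0,0,0,-0.003,0,0,0,-0.004,0,0,0]'| grep -E 'tool_pos|force'
python3 red.py
```

```text
adv 0.4 F [-1.2 -0.1 -1.1]
top [298.19 193.62] 358.0 [ 0.6835 -0.0017  0.02  ]
tool_pos: [0.5588, -0.0192, 0.0747]
contact_force: [-4.3, -0.6, 4.8]
grasp_force: 2.5
adv 9.8 F [-4.3 -0.6  4.8]
top [298.18 193.63] 371.0 [ 0.6835 -0.0017  0.02  ]
tool_pos: [0.5625, -0.0186, 0.0746]
contact_force: [-5.6, -0.5, 4.1]
grasp_force: 2.5
adv 13.6 F [-5.6 -0.5  4.1]
top [298.19 193.62] 354.0 [ 0.6835 -0.0017  0.02  ]
side [317. 219.] 1.0 [ 0.6685 -0.0049  0.02  ]
```

```bash
python3 -m creep '[-0.001,0,0,0,-0.002,0,0,0,-0.003,0,0,0,-0.004,0,0,0]'| grep -E 'contact'
python3 red.py
python3 -m creep '[-0.001,0,0,0,-0.002,0,0,0,-0.003,0,0,0,-0.003,0,0,0]'| grep -E 'contact'
python3 red.py
```

```text
contact_force: [-5.0, -1.4, 4.1]
adv 17.8 F [-5.  -1.4  4.1]
top [298.2  193.63] 359.0 [ 0.6835 -0.0017  0.02  ]
side [317.04 218.22] 59.0 [ 0.6715 -0.0044  0.02  ]
contact_force: [-5.6, 0.3, 5.0]
adv 20.5 F [-5.6  0.3  5. ]
top [298.18 193.63] 362.0 [ 0.6835 -0.0017  0.02  ]
side [317.06 217.77] 108.0 [ 0.6732 -0.0041  0.02  ]
```

```bash
python3 -m creep '[-0.001,0,0,0,-0.002,0,0,0,-0.003,0,0,0,-0.003,0,0,0]'| grep -E 'contact'
python3 red.py
python3 -m creep '[-0.001,0,0,0,-0.002,0,0,0,-0.003,0,0,0,-0.003,0,0,0]'| grep -E 'contact'
python3 red.py
```

```text
contact_force: [-8.8, -0.7, 8.7]
adv 22.0 F [-8.8 -0.7  8.7]
top [298.1 192.7] 262.0 [ 0.6851 -0.0015  0.02  ]
side [317.08 217.52] 102.0 [ 0.6742 -0.004   0.02  ]
contact_force: [-10.1, -1.0, 8.2]
adv 25.1 F [-10.1  -1.    8.2]
top [297.7  190.22] 58.0 [ 0.6894 -0.0008  0.02  ]
side [317.21 216.65] 122.0 [ 0.6776 -0.0035  0.02  ]
```

The ejector is moving, with about 4 mm travelled. I'll finish gently.

```bash
python3 -m creep '[-0.0007,0,0,0,-0.0014,0,0,0,-0.002,0,0,0,-0.002,0,0,0]'| grep -E 'contact'
python3 red.py
python3 -m creep '[-0.0005,0,0,0,-0.001,0,0,0,-0.001,0,0,0]'| grep -E 'contact'
python3 red.py
```

```text
contact_force: [-7.8, -0.8, 6.9]
adv 27.3 F [-7.8 -0.8  6.9]
side [317.39 215.9 ] 115.0 [ 0.6805 -0.0033  0.02  ]
contact_force: [-9.3, -1.4, 6.7]
adv 27.9 F [-9.3 -1.4  6.7]
side [317.52 215.72] 98.0 [ 0.6813 -0.0035  0.02  ]
```

```bash
python3 -m creep '[-0.0005,0,0,0,-0.001,0,0,0,-0.001,0,0,0]'| grep -E 'contact'
python3 red.py
python3 -m creep '[-0.0005,0,0,0,-0.001,0,0,0,-0.001,0,0,0]'| grep -E 'contact'
python3 red.py
```

```text
contact_force: [-10.2, -1.9, 7.4]
adv 28.9 F [-10.2  -1.9   7.4]
side [317.51 215.53] 88.0 [ 0.682  -0.0033  0.02  ]
contact_force: [-12.3, -2.2, 10.1]
adv 29.1 F [-12.3  -2.2  10.1]
side [317.53 215.55] 93.0 [ 0.682  -0.0034  0.02  ]
```

```bash
python3 -m creep '[-0.0005,0,0,0,-0.001,0,0,0,-0.001,0,0,0]'| grep -E 'contact'
python3 red.py
python3 -m creep '[-0.0005,0,0,0,-0.001,0,0,0,-0.001,0,0,0]'| grep -E 'contact'
python3 red.py
```

```text
contact_force: [-14.2, -1.9, 12.0]
adv 29.3 F [-14.2  -1.9  12. ]
side [317.53 215.56] 93.0 [ 0.6819 -0.0034  0.02  ]
contact_force: [-15.4, -1.2, 14.1]
adv 29.4 F [-15.4  -1.2  14.1]
side [317.51 215.58] 92.0 [ 0.6818 -0.0033  0.02  ]
```

The force climbs without advance and the tell-tale is steady after about 8 mm, so the plate is on the stop. I'll back off and verify.

```bash
python3 -m creep '[0.002,0,0,0,0.005,0,0,0,0.015,0,0,0,0.04,0,0,0,0.07,0,0,0,0.1,0,0,0,0.1,0,-0.05,0,0.1,0,-0.06,0,0.1,0,-0.06,0]' | grep -E 'contact|tool_pos'
python3 red.py pics/z5.png
```

```text
tool_pos: [0.486, -0.0296, 0.1371]
contact_force: [1.1, 0.2, 0.2]
adv -63.8 F [1.1 0.2 0.2]
top [297.73 189.25] 546.0 [ 0.6911 -0.0008  0.02  ]
side [317.47 214.66] 66.0 [ 0.6855 -0.0026  0.02  ]
```

View pics/z5.png

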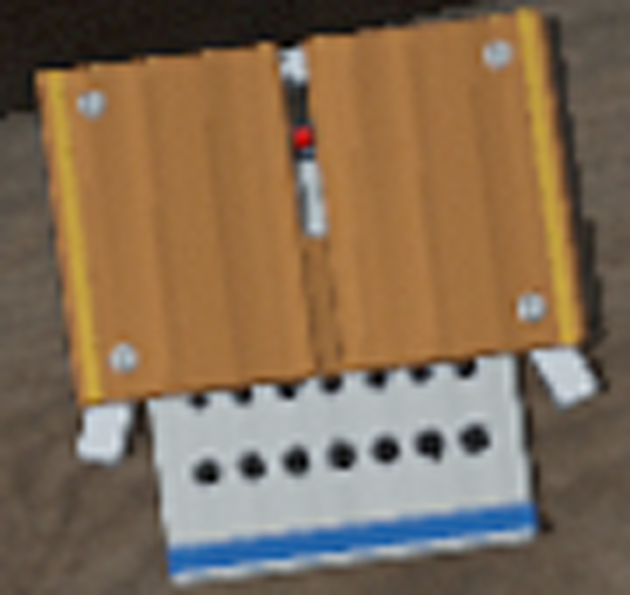

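The picture shows the plate flat and square in the slot with its blue stripe outside. The tell-tale has moved from zoom (305,170) to (302,137), about 8 mm, and the other things are untouched.

```bash
python3 -c "
from workcell import workorder
print(workorder.close_job())"
```

```text
the job is handed in; nothing more can be done
None
```

The draw plate is flat in the holder with the ejector back on its stop: the tell-tale moved about 8 mm and the push force rose to 15 N with no further advance. The gripper is clear, nothing else on the table was disturbed, and the job is handed in.

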